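# Preset the dosing counter and spray the flower tray

## Task

Set the dosing counter to 7-2-6: left wheel to 7, middle to 2, right to 6 as seen from the robot, each wheel's fin standing at its mark (ten marks, 0 nearest the robot, 9 farthest). Then, with the counter set, press the spray canister's nozzle cap fully down and let it spring back up. Leave the jar, the dish and the brush where they are.

Things in the scene. Friction and masses are not known exactly. Their poses are not given: they have to be found in the camera images.
- console: dosing counter, white plastic console screwed to the bench: foot 130 x 200 x 6 mm, body 110 x 180 x 42 mm high, topped by a half-round hump (40 mm radius, axis along y, 50 mm above the bench) out of which three black thumbwheels stand side by side. Origin: centre of the underside; x across the hump, away from the robot; y along it, to the robot's left; z up
- scale (a point): top of the hump, 90 mm up, halfway between marks 4 and 5. Ten dark lines on the hump beside every wheel, along the console's y, are marks 0 (nearest the robot) to 9 (farthest), 0.19 rad (7.6 mm) apart; lines 0 and 5 are thicker. Seen from the wheel axis, mark d stands (d - 4.5) x 0.19 rad from the vertical, positive leaning to the console's +x
- canister: aluminium spray canister, 62 mm diameter, held by a fixed clamp ring on a steel foot (110 mm diameter, 10 mm high); it cannot move. Origin: centre of the foot's underside; z up. Its neck ends 160 mm up; above it sits the white sprung nozzle cap
- cap (a joint): how far the nozzle cap is pushed down (m): 0 up, 0.008 fully down. A spring pushes it back: about 2.7 N to start, 10 N fully down
- cap_top (a point): centre of the flat top of the nozzle cap (cap 34 mm diameter, 20 mm high, a thin spout sticks out 15 mm to one side); 190 mm above the bench when up; moves with the cap
- wheel_left (a joint): angle of the left (console +y) thumbwheel (rad): 0 = its fin at mark 0, 0.19 per mark, 1.71 = mark 9 (end stops at both ends); grows as the fin moves away from the robot. The wheel has no clicks; friction holds it where it is left (about 2 N at the fin to turn it)
- hub_left (a point): point on the axis of the left (console +y) wheel, mid-width, 50 mm above the bench; axis along the console's y. The wheel has 43 mm radius, is 16 mm wide; wheels are 45 mm apart
- fin_left (a point): middle of the outer end of the fin of the left (console +y) wheel: the one tall radial fin on the ribbed rim, 10 mm thick (along the turning direction), 14 mm wide (along the axis), standing out from the rim (43 mm) to 64 mm from the axis, a thin white line along its end
- wheel_mid (a joint): angle of the middle thumbwheel (rad): 0 = its fin at mark 0, 0.19 per mark, 1.71 = mark 9 (end stops at both ends); grows as the fin moves away from the robot. The wheel has no clicks; friction holds it where it is left (about 2 N at the fin to turn it)
- hub_mid (a point): point on the axis of the middle wheel, mid-width, 50 mm above the bench; axis along the console's y. The wheel has 43 mm radius, is 16 mm wide; wheels are 45 mm apart
- fin_mid (a point): middle of the outer end of the fin of the middle wheel: the one tall radial fin on the ribbed rim, 10 mm thick (along the turning direction), 14 mm wide (along the axis), standing out from the rim (43 mm) to 64 mm from the axis, a thin white line along its end
- wheel_right (a joint): angle of the right (console -y) thumbwheel (rad): 0 = its fin at mark 0, 0.19 per mark, 1.71 = mark 9 (end stops at both ends); grows as the fin moves away from the robot. The wheel has no clicks; friction holds it where it is left (about 2 N at the fin to turn it)
- hub_right (a point): point on the axis of the right (console -y) wheel, mid-width, 50 mm above the bench; axis along the console's y. The wheel has 43 mm radius, is 16 mm wide; wheels are 45 mm apart
- fin_right (a point): middle of the outer end of the fin of the right (console -y) wheel: the one tall radial fin on the ribbed rim, 10 mm thick (along the turning direction), 14 mm wide (along the axis), standing out from the rim (43 mm) to 64 mm from the axis, a thin white line along its end
- jar: bystander: specimen jar, 56 mm diameter, 75 mm high, origin at the centre of its underside
- dish: bystander: shallow round dish, 90 mm diameter, 16 mm high, origin at the centre of its underside
- brush: bystander: small flat brush, 170 mm long, lying flat on the bench, its length along its own x
There are look-alikes about, which are no part of the job. What is shaped like the canister but red is not meant.

How it is judged:
By the outcome, as a careful person would: the job done as asked, in the order asked, and still so for the second after the job is handed in, with the robot touching nothing.
It also fails if it takes over 72 s, if anything falls off the work surface, if the arm or the gripper's body presses on something with over 40 N, if the wrist force passes 120 N, or if a joint passes its speed limit or range.

## Robot

A 6-joint arm with a two-finger parallel gripper is mounted at the origin on the work surface. World frame = base frame: x ahead of the robot, y to its left, z up, the work surface at z = 0. Lengths are in m, angles in rad, forces in N, time in s.
With the tool pointing down it reaches from about 0.35 to 0.925 m from the base axis. Payload 6.4 kg.
Tool frame: the origin (TCP) lies midway between the tips of the shut fingers; the grasp point (between the pads) lies 19 mm behind it; z points along the fingers, y is the line along which they close (so a half turn about z gives the same grasp; the last joint's range is limited). The gripper opens to 85 mm and grips with 20 to 120 N. Pads are 22 mm wide; open, the fingers measure 114 mm over their backs; the gripper's body (76 mm by 85 mm) begins 54 mm behind the grasp point. The pads swing forward as they close: fully open they stand 13 mm farther back than shut.
Start: joints at [1.086, 0.245, 1.558, -0, 1.339, -0.174], TCP at [0.199, 0.619, 0.202] pointing down, gripper open.
Joint ranges: [-3.13, 3.13], [-1.02, 2.26], [0.13, 2.54], [-0.95, 4.09], [0.21, 2.88], [-2.74, 2.74]. Speed limits (rad/s): [2.57, 2.57, 3.14, 3.14, 3.14, 3.14].

## Interface

Orientations are given as a unit quaternion [w, x, y, z].
In Python, from station import * gives the robot as it stands.
- The arm moves only by the tool drive_tool, never from a script. Its argument "deltas" is a list of rows, each an object with "claw": the closure, from 0 (fully open) to 1 (shut); "slide": the shift along the world's x, y, z in units of 30 mm (1.0 is 30 mm), a list of three; "spin": the turn about the world's z in units of 6 degrees (1.0 is 6 degrees). In form: [{"claw": claw, "slide": [tx, ty, tz], "spin": spin}, ...]. A call has 1 to 12 rows; each row shifts and turns the commanded pose from where the row before left it; what a row does not reach is not made up. A row lasts 1/10 s, in which the tool goes at most 50 mm and 8.59 degrees, less where a joint would pass 70% of its speed; a pose out of reach is approached as far as the arm can. A call is refused whole if a number of a shift passes 1 or a number of a turn 1, either way. A call with a gripper value outside its range is refused whole. The fingers move at their own pace and stop on an object; the grip force is fixed at half the most. Time passes only in rows, so rows that do not move let the fingers close. It gives the time, the measured TCP pose, the force, the opening and the grip force at its end, in the units of the state.
- sense(): the state, without advancing time (a new reading comes with each control period).
- camera(name): name is "side" or "top" or "wrist"; returns a dict with "color" (400x640x3 uint8, red, green, blue), "camera_matrix" (3x3 intrinsics, pixels), "k1" (the pictures are not rectified: a ray, as slopes to the right and down, at radius r is drawn at 1 + k1 r^2 times it, then the intrinsics apply), "T" (4x4, takes a point from camera to world coordinates); the wrist camera has in their place "T_tool_cam" (4x4, takes a point from camera to tool coordinates, whose origin is the TCP and whose axes are the flange's). Camera axes: x right, y up, looking along -z (the intrinsics and any distortion apply to the point x, -y, -z); pixel columns grow to the right and rows downward; lengths in m; the calibration is good to about 2 mm. A picture is of the moment at which its call begins: read the wrist's pose just before it. There is no depth.
- job_done(): hands the job in; it is judged then, once.
The state is a dict: "time": time; "joint_pos": joint angles; "dq": joint speeds; "joint_torque": joint torques, N m; "tool_pos": TCP position; "tool_rot": TCP orientation; "ft_force": force on the tool from outside, world axes, zero at the start; "wrist_torque": the same for the moment, N m; "grip_width": finger opening in m; "grasp_force": force on a finger pad.
Only numpy, scipy, OpenCV 4.12 (cv2) and the standard library are available. Lean on these libraries where they do the work, as an engineer would, in place of code of your own. Each camera call takes 0.05 s, during which the arm holds its last target. There are 200 camera calls.

## Working session

There is one attempt and no reset: what is moved stays moved. The work goes in short steps, Python scripts to look and compute and a tool call to move; the robot and the scene stay as the last step left them, time stands still between calls to the robot, and variables do not carry over. Pictures are saved under pics/ and viewed, at most 10 in all, crops included, and the job is handed in when it is done.

Besides the shell and the picture viewer there is one more tool, called by a JSON object that holds its "api" and its "payload", one argument or row to a line. drive_tool: Moves the arm, as the interface text tells. Its arguments: {"type":"object","properties":{"deltas":{"type":"array"}},"required":["deltas"]}

```bash
mkdir -p pics
cat > h.py <<'E'
from station import *
import numpy as np, cv2
from scipy.spatial.transform import Rotation as R
def snap(n,f):
    s=sense(); c=camera(n); cv2.imwrite(f'pics/{f}.png',c["color"][:,:,::-1])
    if n=="wrist":
        q=s["tool_rot"]; T=np.eye(4); T[:3,:3]=R.from_quat([q[1],q[2],q[3],q[0]]).as_matrix(); T[:3,3]=s["tool_pos"]
        c["T"]=T@c["T_tool_cam"]
    np.savez(f'pics/{f}.npz',T=c["T"],K=c["camera_matrix"],k1=c["k1"]); return c
def load(f): return np.load(f'pics/{f}.npz')
def ray(c,u,v):
    K=c["K"]; x=(u-K[0,2])/K[0,0]; y=(v-K[1,2])/K[1,1]; k=float(c["k1"]); a,b=x,y
    for _ in range(20):
        r=1+k*(a*a+b*b); a,b=x/r,y/r
    T=c["T"]; return T[:3,3],T[:3,:3]@np.array([a,-b,-1])
def onz(c,u,v,z):
    o,d=ray(c,u,v); return o+d*(z-o[2])/d[2]
def tri(*cs):
    A=np.zeros((3,3));B=np.zeros(3)
    for c,u,v in cs:
        o,d=ray(c,u,v); d=d/np.linalg.norm(d); P=np.eye(3)-np.outer(d,d); A+=P;B+=P@o
    p=np.linalg.solve(A,B); return p,[np.linalg.norm((np.eye(3)-np.outer(d,d)/(d@d))@(p-o)) for o,d in [ray(*c) for c in cs]]
def proj(c,p):
    T=c["T"]; q=T[:3,:3].T@(np.array(p)-T[:3,3]); a,b=q[0]/-q[2],-q[1]/-q[2]; r=1+float(c["k1"])*(a*a+b*b)
    return np.array([c["K"][0,0]*a*r+c["K"][0,2],c["K"][1,1]*b*r+c["K"][1,2]])
E
python3 - <<'E'
from h import *
for n in ("top","side","wrist"):
    c=snap(n,n+"0"); print(n,c["T"].round(3).tolist(),c["camera_matrix"].round(0).tolist(),c["k1"])
E
```

```text
top [[0.007, 0.998, -0.067, 0.492], [-1.0, 0.007, -0.011, -0.08], [-0.01, 0.067, 0.998, 1.013], [0.0, 0.0, 0.0, 1.0]] [[418.0, 0.0, 319.0], [0.0, 418.0, 203.0], [0.0, 0.0, 1.0]] -0.08465204195782297
side [[0.982, 0.096, -0.164, 0.37], [-0.19, 0.521, -0.832, -0.999], [0.006, 0.848, 0.53, 0.705], [0.0, 0.0, 0.0, 1.0]] [[499.0, 0.0, 323.0], [0.0, 499.0, 192.0], [0.0, 0.0, 1.0]] -0.015544144180927606
wrist [[0.306, -0.918, -0.251, 0.135], [0.952, 0.295, 0.082, 0.639], [-0.001, -0.264, 0.965, 0.372], [0.0, 0.0, 0.0, 1.0]] [[282.0, 0.0, 317.0], [0.0, 282.0, 198.0], [0.0, 0.0, 1.0]] -0.02890711927229846
```

View pics/top0.png

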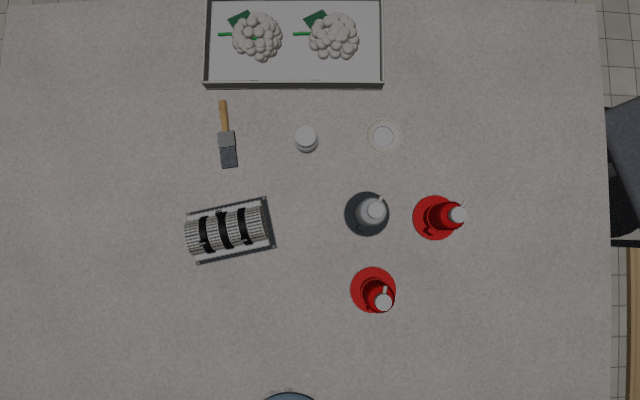

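View pics/side0.png

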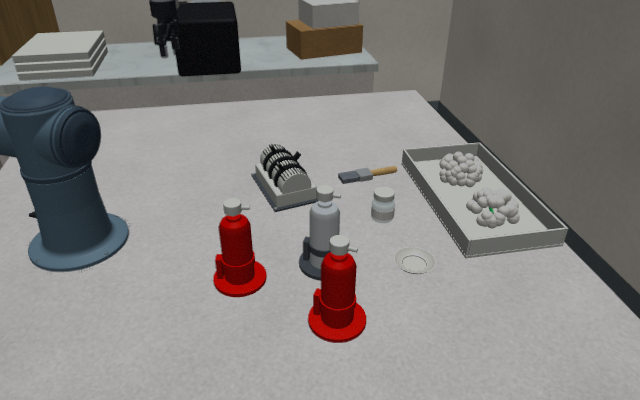

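The top view shows the console at about (228,230), turned about 10°, with its wheels at u≈205, 224 and 243. The grey canister's cap is at (376,210), with red look-alikes at (440,216) and (375,290). In the side view the canister cap is at (325,194) and the fins are near (295,155).

Run:
```python
from h import *
t=load("top0");s=load("side0")
print("console",onz(t,228,230,0.09))
for u,v in((205,233),(224,230),(243,227)): print(onz(t,u,v,.1))
print("cap",tri((t,376,210),(s,324,190)),"foot",onz(t,367,214,0.01))
print("jar",onz(t,306,133,.075))
a=cv2.imread("pics/top0.png")[185:275,170:285]; cv2.imwrite("pics/c1.png",cv2.resize(a,None,fx=6,fy=6,interpolation=cv2.INTER_CUBIC))
```

```text
console [0.49314761 0.13126236 0.09      ]
[0.4860364  0.17997974 0.1       ]
[0.49304813 0.13784156 0.1       ]
[0.50001116 0.09593744 0.1       ]
cap (array([ 0.53412091, -0.18349772,  0.18906637]), [np.float64(0.000571980307825903), np.float64(0.0005719803078259953)]) foot [ 0.53422088 -0.18450482  0.01      ]
jar [ 0.71522773 -0.03902734  0.075     ]
```

View pics/c1.png

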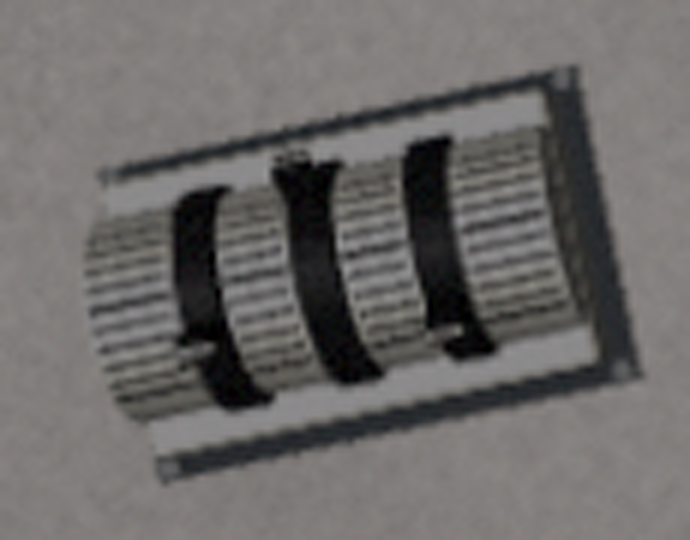

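The crop shows the left fin near mark 2, crop (195,350), and the middle fin near mark 9, crop (290,160). The right fin is near mark 1–2, crop (445,330), and the console yaw is about +12°. I'll move the wrist camera above it.

{"api": "drive_tool", "payload": {
  "deltas": [
    {"claw": 1,"slide": [0.5,-0.95,0],"spin": 0.5},
    {"claw": 1,"slide": [0.5,-0.95,0],"spin": 0.5},
    {"claw": 1,"slide": [0.5,-0.95,0],"spin": 0.5},
    {"claw": 1,"slide": [0.5,-0.95,0],"spin": 0.5},
    {"claw": 1,"slide": [0.5,-0.95,0],"spin": 0.5},
    {"claw": 1,"slide": [0.5,-0.95,0],"spin": 0.5},
    {"claw": 1,"slide": [0.5,-0.95,0],"spin": 0.5},
    {"claw": 1,"slide": [0.5,-0.95,0],"spin": 0.5},
    {"claw": 1,"slide": [0.5,-0.95,0],"spin": 0.5},
    {"claw": 1,"slide": [0.5,-0.95,0],"spin": 0.5},
    {"claw": 1,"slide": [0.5,-0.95,0],"spin": 0},
    {"claw": 1,"slide": [0.5,-0.95,0],"spin": 0}
  ]
}}

```text
time: 1.35
tool_pos: [0.379, 0.2756, 0.2015]
tool_rot: [-0.0, -0.106, 0.994, -0.0]
ft_force: [0.1, 0.7, -0.2]
grip_width: -0.0002
grasp_force: 0.0
```

{"api": "drive_tool", "payload": {
  "deltas": [
    {"claw": 1,"slide": [0.3,-0.95,0],"spin": 0},
    {"claw": 1,"slide": [0.3,-0.95,0],"spin": 0},
    {"claw": 1,"slide": [0.3,-0.95,0],"spin": 0},
    {"claw": 1,"slide": [0.3,-0.95,0],"spin": 0},
    {"claw": 1,"slide": [0.3,-0.95,0],"spin": 0},
    {"claw": 1,"slide": [0,0,0],"spin": 0},
    {"claw": 1,"slide": [0,0,0],"spin": 0}
  ]
}}

```text
time: 2.05
tool_pos: [0.4237, 0.1341, 0.2015]
tool_rot: [-0.0, -0.105, 0.994, 0.0]
ft_force: [0.4, 0.3, -0.3]
grip_width: -0.0
grasp_force: 0.0
```

Run:
```python
from h import *
c=snap("wrist","w1"); s=sense(); q=s["tool_rot"]
print(s["time"],s["tool_pos"],R.from_quat([q[1],q[2],q[3],q[0]]).as_matrix().round(3).tolist(),s["ft_force"],s["grip_width"])
t=load("top0")
cs=[onz(t,170+u/6,185+v/6,.006)[:2] for u,v in((100,175),(578,68),(640,375),(160,485))]; print(cs,np.mean(cs,0))
```

```text
2.1 [0.42354169 0.13455599 0.20148084] [[-0.977, -0.211, -0.0], [-0.211, 0.977, 0.0], [0.0, 0.0, -1.0]] [ 0.65864707 -0.14796194  0.83372552] -5.3462078638872836e-05
[array([0.53073123, 0.25325416]), array([0.57549674, 0.05856572]), array([0.45233455, 0.03180786]), array([0.40591009, 0.2255867 ])] [0.49111815 0.14230361]
```

View pics/w1.png

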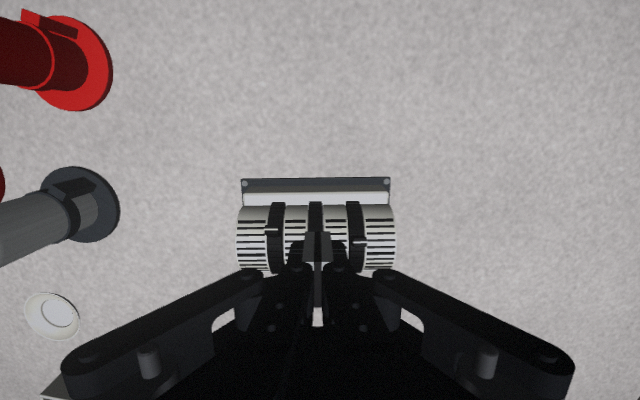

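The wrist view has image up pointing toward the robot. The foot's near corners are at (241,179) and (390,178). The right wheel's fin is at about (270,232), the left's at about (360,240), and the shut fingers hide the middle one. The tool axes are already lined up with the console.

```bash
cat >> h.py <<'E'
YAW=np.arctan2(.211,.977); EX=np.array([np.cos(YAW),np.sin(YAW)]); EY=np.array([-EX[1],EX[0]])
O=np.array([0.491,0.142])
def con(p): d=np.asarray(p)[:2]-O; return np.round(np.array([d@EX,d@EY])*1000,1)
E
python3 - <<'E'
from h import *
w=load("w1");t=load("top0")
a,b=onz(w,241,178.5,.006),onz(w,390.5,177.5,.006); d=b-a
print(a,b,np.linalg.norm(d),np.degrees(np.arctan2(-d[0],d[1])),"centre",(a+b)[:2]/2+EX*.065)
print("wheels",[con(onz(w,u,212,.09)) for u in(277,315.5,353)])
print("tcp con",con(sense()["tool_pos"]))
for k,(u,v) in {"L":(195,350),"M":(292,160),"R":(445,330)}.items(): 
    for z in (.09,.1,.107,.114): print(k,z,con(onz(t,170+u/6,185+v/6,z)))
for u,v in((360,240),(272,232)): print([con(onz(w,u,v,z)) for z in(.1,.107)])
a=cv2.imread("pics/w1.png")[170:290,220:410]; cv2.imwrite("pics/c2.png",cv2.resize(a,None,fx=4,fy=4,interpolation=cv2.INTER_CUBIC))
E
```

```text
[0.45135524 0.03689399 0.006     ] [0.40847389 0.23053802 0.006     ] 0.19833511919697255 12.48632332517644 centre [0.49344975 0.14743753]
wheels [array([-41.6, -35.7]), array([-41.5,   4.9]), array([-41.4,  44.5])]
tcp con [-67.5   7. ]
L 0.09 [-17.7  50.8]
L 0.1 [-18.   47.9]
L 0.107 [-18.2  45.9]
L 0.114 [-18.4  43.9]
M 0.09 [44.   1.8]
M 0.1 [43.1 -0.5]
M 0.107 [42.4 -2.2]
M 0.114 [41.7 -3.9]
R 0.09 [-29.1 -42. ]
R 0.1 [-29.3 -43.9]
R 0.107 [-29.4 -45.3]
R 0.114 [-29.5 -46.6]
[array([-13.8,  51.5]), array([-16.9,  50.4])]
[array([-23. , -40.3]), array([-25.8, -39.1])]
```

View pics/c2.png

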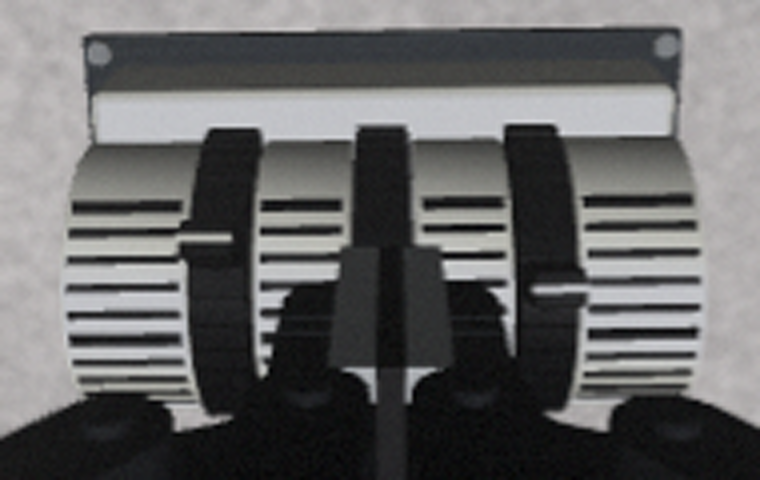

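```bash
sed -i 's/^O=.*/O=np.array([0.4925,0.1455])/' h.py
cat >> h.py <<'E'
from scipy.optimize import least_squares
def ang(c,u,v,rad,off=(0,0)):
    o,d=ray(c,u,v); px=(o[:2]-O)@EX-off[0]; pz=o[2]-.05-off[1]; dx=d[:2]@EX; dz=d[2]
    A=dx*dx+dz*dz;B=px*dx+pz*dz;C=px*px+pz*pz-rad**2; k=(-B-np.sqrt(max(B*B-A*C,0)))/A
    return np.arctan2(px+k*dx,pz+k*dz)
def mark(a): return a/.19+4.5
def fit(c,ms):  # ms: (digit,u,v)
    f=lambda o:[mark(ang(c,u,v,.04,o))-m for m,u,v in ms]
    r=least_squares(f,[0,0],x_scale=.001); return r.x,np.round(r.fun,2)
E
python3 - <<'E'
from h import *
w=load("w1")
g=lambda u,v:(220+u/4-.4,170+v/4-.4)
for nm,ms,fin in (("R",[(0,126,207),(1,126,234),(2,126,262),(3,126,288),(4,132,314),(5,132,340)],(212,239)),("L",[(0,638,202),(1,638,227),(2,640,254),(3,640,280),(4,640,306),(5,640,333)],(558,290))):
    ms=[(m,)+g(u,v) for m,u,v in ms]
    o,r=fit(w,ms); print(nm,o,r,"fin",mark(ang(w,*g(*fin),.064,o)),mark(ang(w,*g(*fin),.064)),[round(mark(ang(w,u,v,.04)),2) for m,u,v in ms])
print(con(sense()["tool_pos"]))
t=load("top0")
for u,v in((195,350),(292,160),(445,330)): print(mark(ang(t,170+u/6,185+v/6,.064)))
E
```

```text
R [ 0.00286475 -0.00183625] [-0.05  0.03  0.06  0.   -0.04 -0.  ] fin 1.7127769432463942 1.8779946603360078 [np.float64(0.26), np.float64(1.3), np.float64(2.32), np.float64(3.25), np.float64(4.22), np.float64(5.27)]
L [ 0.0029033  -0.00635556] [-0.    0.01  0.02 -0.03 -0.05  0.04] fin 2.93743599606773 2.9416987943608928 [np.float64(0.09), np.float64(1.07), np.float64(2.06), np.float64(2.99), np.float64(3.94), np.float64(5.01)]
[-69.7   3.9]
2.784467400109709
8.152905382852815
1.7823786486695488
```

{"api": "drive_tool", "payload": {
  "deltas": [
    {"claw": 1,"slide": [0.05,0.36,-0.86],"spin": 0},
    {"claw": 1,"slide": [0.05,0.36,-0.86],"spin": 0},
    {"claw": 1,"slide": [0.05,0.36,-0.86],"spin": 0},
    {"claw": 1,"slide": [0.05,0.36,-0.86],"spin": 0},
    {"claw": 1,"slide": [0,0,0],"spin": 0},
    {"claw": 1,"slide": [0.38,0.083,0],"spin": 0},
    {"claw": 1,"slide": [0.38,0.083,0],"spin": 0},
    {"claw": 1,"slide": [0.38,0.083,0],"spin": 0},
    {"claw": 1,"slide": [0.38,0.083,0],"spin": 0},
    {"claw": 1,"slide": [0.38,0.083,0],"spin": 0},
    {"claw": 1,"slide": [0,0,0],"spin": 0}
  ]
}}

```text
time: 3.2
tool_pos: [0.4887, 0.1901, 0.099]
tool_rot: [0.001, -0.106, 0.994, 0.0]
ft_force: [0.4, -0.6, 0.4]
grip_width: 0.0002
grasp_force: 0.0
```

Run:
```python
from h import *
s=sense(); print(s["time"],con(s["tool_pos"]),s["tool_pos"],s["ft_force"])
```

```text
3.2 [ 5.7 44.4] [0.48865221 0.19008125 0.0990314 ] [ 0.38003494 -0.56822725  0.40311806]
```

{"api": "drive_tool", "payload": {
  "deltas": [
    {"claw": 1,"slide": [-0.61,-0.13,0],"spin": 0},
    {"claw": 1,"slide": [-0.61,-0.13,0],"spin": 0},
    {"claw": 1,"slide": [-0.61,-0.13,0],"spin": 0},
    {"claw": 1,"slide": [0.16,-0.725,0],"spin": 0},
    {"claw": 1,"slide": [0.16,-0.725,0],"spin": 0},
    {"claw": 1,"slide": [0.16,-0.725,0],"spin": 0},
    {"claw": 1,"slide": [0.16,-0.725,0],"spin": 0},
    {"claw": 1,"slide": [0.36,0.08,0],"spin": 0},
    {"claw": 1,"slide": [0.36,0.08,0],"spin": 0},
    {"claw": 1,"slide": [0.36,0.08,0],"spin": 0},
    {"claw": 1,"slide": [0.36,0.08,0],"spin": 0},
    {"claw": 1,"slide": [0,0,0],"spin": 0}
  ]
}}

```text
time: 4.4
tool_pos: [0.4956, 0.1017, 0.0986]
tool_rot: [0.0, -0.107, 0.994, 0.0]
ft_force: [0.2, 0.1, -0.7]
grip_width: -0.0004
grasp_force: 0.0
```

Run:
```python
from h import *
s=sense(); print(s["time"],con(s["tool_pos"]),s["tool_pos"],s["ft_force"])
```

```text
4.4 [ -6.2 -43.5] [0.49562853 0.10170611 0.09861095] [ 0.2170392   0.08187589 -0.66858456]
```

{"api": "drive_tool", "payload": {
  "deltas": [
    {"claw": 1,"slide": [0,0,1],"spin": 0},
    {"claw": 1,"slide": [0.46,0.466,0.85],"spin": 0},
    {"claw": 1,"slide": [0.46,0.466,0.85],"spin": 0},
    {"claw": 1,"slide": [0.46,0.466,0.85],"spin": 0},
    {"claw": 1,"slide": [0.46,0.466,0.85],"spin": 0},
    {"claw": 1,"slide": [0,0,0],"spin": 0},
    {"claw": 1,"slide": [0,0,0],"spin": 0}
  ]
}}

```text
time: 5.1
tool_pos: [0.5492, 0.1572, 0.2302]
tool_rot: [-0.0, -0.107, 0.994, -0.0]
ft_force: [0.4, 0.0, 0.2]
grip_width: 0.0002
grasp_force: 0.0
```

Run:
```python
from h import *
s=sense(); print(s["time"],con(s["tool_pos"]),s["tool_pos"],s["ft_force"])
c=snap("wrist","w2"); w=load("w2")
ps=[proj(w,[*(O+EX*x/1e3+EY*y/1e3),z]) for x in(-70,70) for y in(-100,100) for z in(0,.11)]
a,b=np.min(ps,0).astype(int),np.max(ps,0).astype(int); a=np.maximum(a,0); b=np.minimum(b,[640,400]); print(a,b)
im=cv2.imread("pics/w2.png")[a[1]:b[1],a[0]:b[0]]; f=4 if (b-a)[0]*4<=800 and (b-a)[1]*4<=600 else 3; print(f)
cv2.imwrite("pics/c3.png",cv2.resize(im,None,fx=f,fy=f,interpolation=cv2.INTER_CUBIC))
```

```text
5.1 [57.9 -0.5] [0.54921441 0.15722283 0.23023779] [0.4355642  0.02029228 0.20148553]
[212  54] [422 197]
3
```

View pics/c3.png

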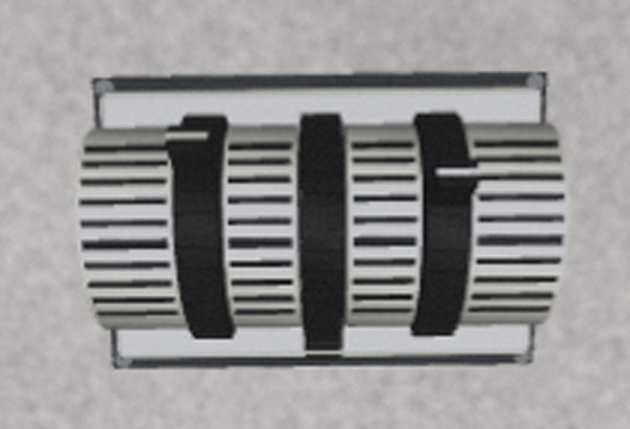

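Run:
```python
from h import *
w=load("w2"); g=lambda u,v:(212+u/3-.33,54+v/3-.33)
for nm,ms,fin in (("R",[(0,125,146),(1,125,162),(2,125,181),(5,122,243),(6,122,264)],(187,135)),("L",[(0,518,143),(1,518,159),(2,518,177),(5,518,238),(6,518,258)],(456,172))):
    ms=[(m,)+g(u,v) for m,u,v in ms]
    o,r=fit(w,ms); print(nm,o,r,"fin",mark(ang(w,*g(*fin),.064,o)),mark(ang(w,*g(*fin),.064)),[round(mark(ang(w,u,v,.04)),2) for m,u,v in ms])
print("M",mark(ang(w,*g(322,352),.064)))
print([con(onz(w,*g(u,220),.091)) for u in(203,322,437)])
```

```text
R [0.00168845 0.00197123] [-0.04  0.02  0.06 -0.02 -0.01] fin 1.7469690127153723 1.8984400789970888 [np.float64(0.28), np.float64(1.29), np.float64(2.31), np.float64(5.22), np.float64(6.25)]
L [-2.75239080e-05 -6.23144722e-03] [-0.05  0.04  0.05 -0.   -0.02] fin 2.9397542910503534 2.956185001086932 [np.float64(0.03), np.float64(1.09), np.float64(2.08), np.float64(4.96), np.float64(5.92)]
M 8.497742686914798
[array([ -2.6, -40.9]), array([-2.6,  1.6]), array([-2.7, 42.6])]
```

{"api": "drive_tool", "payload": {
  "deltas": [
    {"claw": 1,"slide": [-0.915,0.175,0],"spin": 0},
    {"claw": 1,"slide": [-0.915,0.175,0],"spin": 0},
    {"claw": 1,"slide": [-0.915,0.175,0],"spin": 0},
    {"claw": 1,"slide": [-0.915,0.175,0],"spin": 0},
    {"claw": 1,"slide": [0,0,-0.87],"spin": 0},
    {"claw": 1,"slide": [0,0,-0.87],"spin": 0},
    {"claw": 1,"slide": [0,0,-0.87],"spin": 0},
    {"claw": 1,"slide": [0,0,-0.87],"spin": 0},
    {"claw": 1,"slide": [0,0,-0.87],"spin": 0},
    {"claw": 1,"slide": [0,0,0],"spin": 0}
  ]
}}

```text
time: 6.15
tool_pos: [0.4347, 0.1768, 0.0948]
tool_rot: [-0.006, -0.106, 0.994, -0.0]
ft_force: [0.3, 0.3, 0.3]
grip_width: -0.0004
grasp_force: 0.0
```

Run:
```python
from h import *
s=sense(); print(s["time"],con(s["tool_pos"]),s["tool_pos"],s["ft_force"])
snap("wrist","w3"); snap("side","s3"); w=load("w3"); sd=load("s3")
print("tcp px", proj(w,s["tool_pos"]),proj(load("side0"),s["tool_pos"]))
a=cv2.imread("pics/w3.png")[60:260,220:420]; b=cv2.imread("pics/s3.png")[110:210,230:330]
cv2.imwrite("pics/c4.png",np.hstack([cv2.resize(a,(400,400)),cv2.resize(b,(400,400),interpolation=cv2.INTER_CUBIC)]))
```

```text
6.15 [-49.9  42.8] [0.43471502 0.17675818 0.09477442] [0.26229401 0.25479257 0.30729906]
tcp px [316.86319994 227.13270577] [260.48842952 153.04383636]
```

View pics/c4.png

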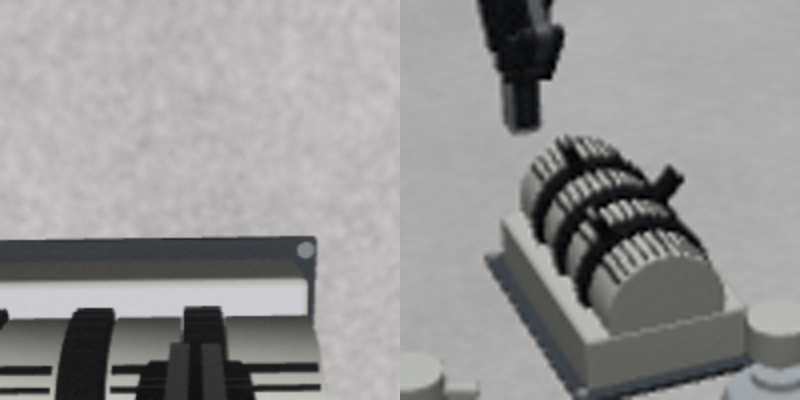

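Run:
```python
from h import *
p=np.array([0.43471502,0.17675818,0.09477442]); w=load("w3"); s=load("s3")
for dz in(0,.01,.02,.03,.04): print(dz,proj(s,p+[0,0,dz]),proj(w,p+[0,0,dz]),proj(w,p+np.r_[-EX*.011,dz]))
im=cv2.imread("pics/w3.png",0).astype(int); print(im[215:245:2,312].tolist(),im[215:245:2,323].tolist())
print(tri((w,317,231.5),(s,260.5,142.5)))
# side check: console hump near end / canister foot
print(proj(s,[*(O+EX*0+EY*-.09),.09]),proj(s,[*(O+EX*-.065+EY*-.1),.003]))
```

```text
0 [260.48842907 153.04383597] [316.86319971 227.13270483] [316.84924809 210.94482154]
0.01 [260.26014195 149.65081159] [316.8572536  232.84852827] [316.84238918 215.84105855]
0.02 [260.03009586 146.2303468 ] [316.85061712 239.23676021] [316.83471459 221.32473415]
0.03 [259.7982715  142.78212267] [316.84316336 246.42277818] [316.82607024 227.50787847]
0.04 [259.56464929 139.30581557] [316.83473259 254.56498216] [316.81626085 234.5328055 ]
[54, 31, 25, 27, 27, 25, 27, 23, 32, 53, 51, 54, 51, 54, 53] [28, 38, 26, 30, 24, 28, 25, 29, 31, 55, 51, 53, 49, 53, 50]
(array([0.43192208, 0.17588327, 0.12371402]), [np.float64(0.005025724140645701), np.float64(0.005025724140645705)])
[296.05364607 174.29230874] [273.81897421 211.37429474]
```

The fingertips sit about 30 mm above the reported TCP: the side view shows the tip at (260.5,142.5) where the TCP projects to (260,153), and the wrist view agrees. That is why the earlier pushes passed over the fins. I'll allow for this and push lower.

{"api": "drive_tool", "payload": {
  "deltas": [
    {"claw": 1,"slide": [0,0.05,-0.5],"spin": 0},
    {"claw": 1,"slide": [0,0,-0.4],"spin": 0},
    {"claw": 1,"slide": [0.35,0.075,0],"spin": 0},
    {"claw": 1,"slide": [0.35,0.075,0],"spin": 0},
    {"claw": 1,"slide": [0.35,0.075,0],"spin": 0}
  ]
}}

```text
time: 6.75
tool_pos: [0.4726, 0.1864, 0.074]
tool_rot: [0.0, -0.106, 0.994, 0.0]
ft_force: [-2.0, -0.4, 1.9]
grip_width: 0.0002
grasp_force: 1.5
```

{"api": "drive_tool", "payload": {
  "deltas": [
    {"claw": 1,"slide": [0.35,0.075,0],"spin": 0},
    {"claw": 1,"slide": [0.35,0.075,0],"spin": 0},
    {"claw": 1,"slide": [0,0,0],"spin": 0}
  ]
}}

```text
time: 7.05
tool_pos: [0.4941, 0.1908, 0.0733]
tool_rot: [0.001, -0.106, 0.994, -0.0]
ft_force: [-0.1, -0.2, -0.2]
grip_width: -0.0001
grasp_force: 0.0
```

Run:
```python
from h import *
s=sense(); print(s["time"],con(s["tool_pos"]),s["tool_pos"],s["ft_force"])
```

```text
7.05 [11.1 43.9] [0.49410676 0.1907699  0.07326182] [-0.12997981 -0.16336145 -0.15265516]
```

{"api": "drive_tool", "payload": {
  "deltas": [
    {"claw": 1,"slide": [-0.98,-0.21,0],"spin": 0},
    {"claw": 1,"slide": [-0.98,-0.21,0],"spin": 0},
    {"claw": 1,"slide": [0.21,-0.967,0],"spin": 0},
    {"claw": 1,"slide": [0.21,-0.967,0],"spin": 0},
    {"claw": 1,"slide": [0.21,-0.967,0],"spin": 0},
    {"claw": 1,"slide": [0.38,0.083,0],"spin": 0},
    {"claw": 1,"slide": [0.38,0.083,0],"spin": 0},
    {"claw": 1,"slide": [0.38,0.083,0],"spin": 0},
    {"claw": 1,"slide": [0.38,0.083,0],"spin": 0},
    {"claw": 1,"slide": [0,0,0],"spin": 0}
  ]
}}

```text
time: 8.05
tool_pos: [0.5096, 0.1006, 0.082]
tool_rot: [0.012, -0.106, 0.994, -0.002]
ft_force: [7.0, -1.9, 24.6]
grip_width: -0.0003
grasp_force: 11.8
```

Run:
```python
from h import *
s=sense(); print(s["time"],con(s["tool_pos"]),s["tool_pos"],s["ft_force"])
```

```text
8.05 [  7.3 -47.5] [0.50962211 0.10057811 0.0819544 ] [ 7.00711886 -1.8795771  24.57544055]
```

{"api": "drive_tool", "payload": {
  "deltas": [
    {"claw": 1,"slide": [0,0,1],"spin": 0},
    {"claw": 1,"slide": [0,0,1],"spin": 0},
    {"claw": 1,"slide": [0.33,0.47,0.8],"spin": 0},
    {"claw": 1,"slide": [0.33,0.47,0.8],"spin": 0},
    {"claw": 1,"slide": [0.33,0.47,0.8],"spin": 0},
    {"claw": 1,"slide": [0.33,0.47,0.8],"spin": 0},
    {"claw": 1,"slide": [0,0,0],"spin": 0},
    {"claw": 1,"slide": [0,0,0],"spin": 0}
  ]
}}

```text
time: 8.85
tool_pos: [0.5377, 0.1577, 0.229]
tool_rot: [0.0, -0.107, 0.994, -0.0]
ft_force: [0.3, 0.5, -0.9]
grip_width: 0.0001
grasp_force: 0.0
```

```bash
cat > look.py <<'E'
from h import *
import sys
f=sys.argv[1]; s=sense(); print(s["time"],con(s["tool_pos"]),s["tool_pos"],s["ft_force"])
snap("wrist",f); w=load(f)
ps=[proj(w,[*(O+EX*x/1e3+EY*y/1e3),z]) for x in(-60,60) for y in(-92,92) for z in(0.04,.1)]
a,b=np.min(ps,0).astype(int),np.max(ps,0).astype(int); b=np.minimum(b,[a[0]+200,a[1]+150]); print(a,b)
im=cv2.imread(f"pics/{f}.png")[a[1]:b[1],a[0]:b[0]]
cv2.imwrite(f"pics/{f}c.png",cv2.resize(im,None,fx=4,fy=4,interpolation=cv2.INTER_CUBIC))
E
python3 look.py w4
```

```text
8.85 [46.8  2.3] [0.53774651 0.15766665 0.22895473] [ 0.32359945  0.49076897 -0.92317758]
[222  79] [406 195]
```

View pics/w4c.png

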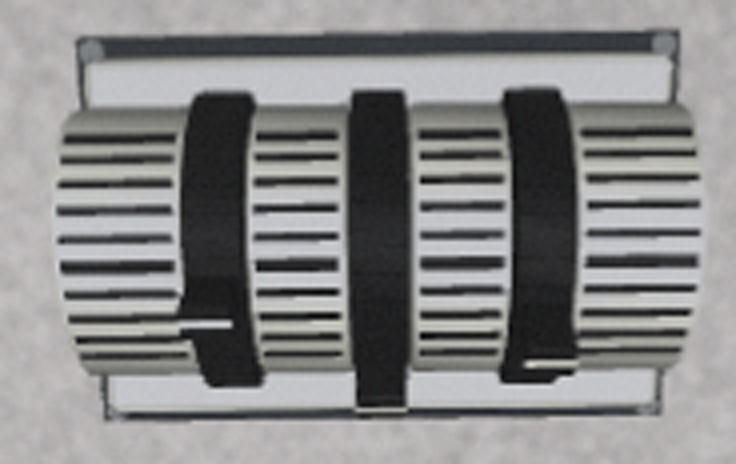

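The fins have moved: in the crop, right is at (206,324), left at (550,365) and middle at (382,410).

Run:
```python
from h import *
w=load("w4"); g=lambda u,v:(222+u/4-.37,79+v/4-.37)
vs={"R":(115,[137,159,183,209,239,266,294,320,339,355],(206,324)),"L":(640,[132,153,178,204,232,261,289,315,335,350],(550,365))}
for nm,(u,V,fin) in vs.items():
    ms=[(i,)+g(u,v) for i,v in enumerate(V)]
    o,r=fit(w,ms); print(nm,o,r,"fin",mark(ang(w,*g(*fin),.064,o)),mark(ang(w,*g(*fin),.064)))
print("M",mark(ang(w,*g(382,410),.064)),mark(ang(w,*g(382,410),.064,o)))
```

```text
R [0.00184417 0.00172719] [-0.04  0.04  0.02 -0.02  0.03 -0.03  0.    0.07 -0.01 -0.03] fin 5.863996094316218 6.048126931908594
L [0.00032447 0.00197477] [-0.02  0.01  0.03 -0.01 -0.03 -0.02  0.01  0.07  0.04 -0.06] fin 6.991007978693409 7.057869082153102
M 8.511353123116926 8.407672266306834
```

{"api": "drive_tool", "payload": {
  "deltas": [
    {"claw": 1,"slide": [0.89,0.16,0],"spin": 0},
    {"claw": 1,"slide": [0,0,-0.98],"spin": 0},
    {"claw": 1,"slide": [0,0,-0.98],"spin": 0},
    {"claw": 1,"slide": [0,0,-0.98],"spin": 0},
    {"claw": 1,"slide": [0,0,-0.98],"spin": 0},
    {"claw": 1,"slide": [0,0,-0.98],"spin": 0},
    {"claw": 1,"slide": [0,0,-0.98],"spin": 0},
    {"claw": 1,"slide": [0,0,0],"spin": 0}
  ]
}}

```text
time: 9.7
tool_pos: [0.5587, 0.1611, 0.0464]
tool_rot: [-0.006, -0.106, 0.994, 0.0]
ft_force: [-0.7, 0.3, 0.1]
grip_width: 0.0
grasp_force: 0.0
```

{"api": "drive_tool", "payload": {
  "deltas": [
    {"claw": 1,"slide": [-0.46,-0.1,0],"spin": 0},
    {"claw": 1,"slide": [-0.46,-0.1,0],"spin": 0},
    {"claw": 1,"slide": [-0.28,-0.06,0.2],"spin": 0},
    {"claw": 1,"slide": [-0.28,-0.06,0.2],"spin": 0},
    {"claw": 1,"slide": [-0.28,-0.06,0.2],"spin": 0}
  ]
}}

```text
time: 10.2
tool_pos: [0.5108, 0.1505, 0.0712]
tool_rot: [0.0, -0.106, 0.994, 0.0]
ft_force: [2.4, -0.1, -0.9]
grip_width: 0.0
grasp_force: 1.1
```

Run:
```python
from h import *
s=sense(); print(s["time"],con(s["tool_pos"]),s["tool_pos"],s["ft_force"])
```

```text
10.2 [19.  1.] [0.51084204 0.15048933 0.07124872] [ 2.36323865 -0.09493231 -0.91908026]
```

{"api": "drive_tool", "payload": {
  "deltas": [
    {"claw": 1,"slide": [-0.28,-0.06,0],"spin": 0},
    {"claw": 1,"slide": [-0.28,-0.06,0],"spin": 0},
    {"claw": 1,"slide": [-0.28,-0.06,0],"spin": 0},
    {"claw": 1,"slide": [0,0,0],"spin": 0},
    {"claw": 1,"slide": [0,0,0],"spin": 0}
  ]
}}

```text
time: 10.7
tool_pos: [0.485, 0.1453, 0.0699]
tool_rot: [-0.001, -0.106, 0.994, 0.0]
ft_force: [0.1, 0.2, -0.1]
grip_width: 0.0001
grasp_force: 0.0
```

{"api": "drive_tool", "payload": {
  "deltas": [
    {"claw": 1,"slide": [0.8,0.17,0.2],"spin": 0},
    {"claw": 1,"slide": [0.4,0.08,1],"spin": 0},
    {"claw": 1,"slide": [0.4,0.08,1],"spin": 0},
    {"claw": 1,"slide": [0,0,1],"spin": 0},
    {"claw": 1,"slide": [0,0,1],"spin": 0},
    {"claw": 1,"slide": [0,0,1],"spin": 0},
    {"claw": 1,"slide": [0,0,0],"spin": 0},
    {"claw": 1,"slide": [0,0,0],"spin": 0}
  ]
}}

```text
time: 11.5
tool_pos: [0.5341, 0.1553, 0.2265]
tool_rot: [-0.0, -0.106, 0.994, 0.0]
ft_force: [0.8, 0.6, 0.3]
grip_width: 0.0002
grasp_force: 0.0
```

```bash
python3 look.py w5
```

```text
11.5 [42.8  0.8] [0.53413809 0.15527531 0.22651768] [0.77600888 0.56016642 0.33745727]
[223  83] [408 200]
```

View pics/w5c.png

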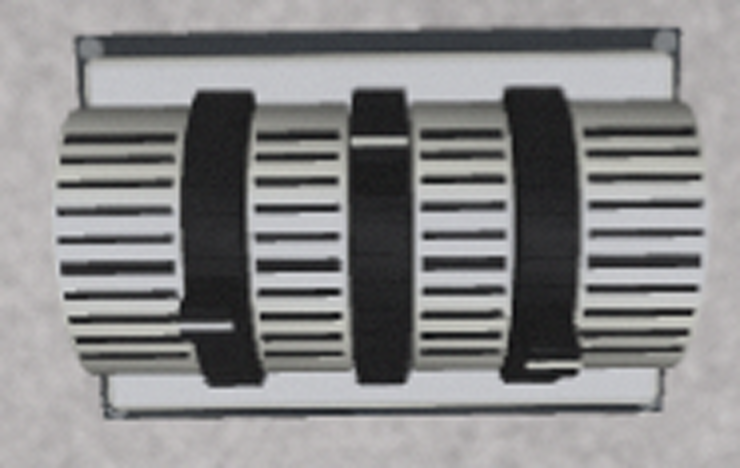

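The middle fin is now at (380,141), right at (206,326), left at (552,366).

Run:
```python
from h import *
w=load("w5"); g=lambda u,v:(223+u/4-.37,83+v/4-.37)
vs={"R":(115,[138,160,183,211,239,267,294,322,340,355],(206,326)),"M1":(298,[137,157,181,209,237,266,293,318,338,353],(380,141)),"M2":(460,[135,156,180,206,236,263,291,316,336,352],(380,141)),"L":(640,[132,153,178,204,232,261,289,314,335,350],(552,366))}
im=cv2.imread("pics/w5.png",0).astype(float)
for nm,(u,V,fin) in vs.items():
    ms=[(i,)+g(u,v) for i,v in enumerate(V)]
    o,r=fit(w,ms); print(nm,o,r,"fin",mark(ang(w,*g(*fin),.064,o)))
for nm,(u0,v0) in {"R":(206,326),"M":(380,141),"L":(552,366)}.items():
    u,v=g(u0,v0); ui,vi=int(round(u)),int(round(v)); print(nm,v,vi,im[vi-3:vi+4,ui-3:ui+4].mean(1).round())
```

```text
R [0.00201592 0.00102687] [-0.02  0.04 -0.02  0.01 -0.01 -0.03 -0.03  0.13  0.02 -0.06] fin 5.861096234770072
M1 [ 0.00167308 -0.00043137] [ 0.02 -0.01 -0.03  0.   -0.01  0.01  0.01  0.05  0.03 -0.04] fin 2.057036929017569
M2 [ 0.00120297 -0.00034356] [ 0.01  0.02  0.   -0.04  0.01 -0.04 -0.    0.03  0.01 -0.  ] fin 2.10053101033252
L [0.00034428 0.00161783] [ 0.    0.01  0.03 -0.02 -0.04 -0.03 -0.    0.02  0.05 -0.03] fin 6.986288670519415
R 164.13 164 [ 36.  37.  82. 194. 112.  40.  34.]
M 117.88 118 [ 31.  32. 135. 187.  97.  39.  33.]
L 174.13 174 [ 33.  34. 124. 194.  51.  34.  62.]
```

{"api": "drive_tool", "payload": {
  "deltas": [
    {"claw": 1,"slide": [-0.71,-0.65,0],"spin": 0},
    {"claw": 1,"slide": [-0.71,-0.65,0],"spin": 0},
    {"claw": 1,"slide": [-0.71,-0.65,0],"spin": 0},
    {"claw": 1,"slide": [0,0,-0.87],"spin": 0},
    {"claw": 1,"slide": [0,0,-0.87],"spin": 0},
    {"claw": 1,"slide": [0,0,-0.87],"spin": 0},
    {"claw": 1,"slide": [0,0,-0.87],"spin": 0},
    {"claw": 1,"slide": [0,0,-0.87],"spin": 0},
    {"claw": 1,"slide": [0,0,-0.87],"spin": 0},
    {"claw": 1,"slide": [0,0,0],"spin": 0},
    {"claw": 1,"slide": [0,0,0],"spin": 0}
  ]
}}

```text
time: 12.65
tool_pos: [0.4692, 0.0968, 0.069]
tool_rot: [-0.002, -0.106, 0.994, 0.0]
ft_force: [1.2, -0.3, 1.1]
grip_width: 0.0001
grasp_force: 0.0
```

Run:
```python
from h import *
s=sense(); print(s["time"],con(s["tool_pos"]),s["tool_pos"],s["ft_force"])
```

```text
12.65 [-33.1 -42.7] [0.46916925 0.09676808 0.06903147] [ 1.18662645 -0.27823595  1.05124661]
```

{"api": "drive_tool", "payload": {
  "deltas": [
    {"claw": 1,"slide": [0.3,0.065,0],"spin": 0},
    {"claw": 1,"slide": [0.3,0.065,0],"spin": 0},
    {"claw": 1,"slide": [0.3,0.065,0],"spin": 0},
    {"claw": 1,"slide": [0,0,0],"spin": 0}
  ]
}}

```text
time: 13.05
tool_pos: [0.4994, 0.1027, 0.0711]
tool_rot: [0.001, -0.106, 0.994, -0.0]
ft_force: [0.4, 0.5, -0.8]
grip_width: 0.0002
grasp_force: 0.0
```

{"api": "drive_tool", "payload": {
  "deltas": [
    {"claw": 1,"slide": [0.13,0.03,0],"spin": 0},
    {"claw": 1,"slide": [0,0,0],"spin": 0},
    {"claw": 1,"slide": [0,0,0],"spin": 0}
  ]
}}

```text
time: 13.35
tool_pos: [0.5011, 0.1035, 0.0699]
tool_rot: [-0.0, -0.106, 0.994, 0.0]
ft_force: [0.2, -0.8, 0.4]
grip_width: -0.0003
grasp_force: 0.0
```

Run:
```python
from h import *
s=sense(); print(s["time"],con(s["tool_pos"]),s["tool_pos"],s["ft_force"])
```

```text
13.35 [ -0.5 -42.8] [0.50106034 0.10351304 0.06990798] [ 0.24488378 -0.78061756  0.437316  ]
```

{"api": "drive_tool", "payload": {
  "deltas": [
    {"claw": 1,"slide": [-0.65,-0.14,0],"spin": 0},
    {"claw": 1,"slide": [0,0,1],"spin": 0},
    {"claw": 1,"slide": [0,0,1],"spin": 0},
    {"claw": 1,"slide": [0.45,0.46,0.8],"spin": 0},
    {"claw": 1,"slide": [0.45,0.46,0.8],"spin": 0},
    {"claw": 1,"slide": [0.45,0.46,0.8],"spin": 0},
    {"claw": 1,"slide": [0.45,0.46,0.8],"spin": 0},
    {"claw": 1,"slide": [0,0,0],"spin": 0},
    {"claw": 1,"slide": [0,0,0],"spin": 0}
  ]
}}

```text
time: 14.25
tool_pos: [0.5354, 0.1544, 0.2257]
tool_rot: [-0.0, -0.106, 0.994, -0.0]
ft_force: [-0.9, -0.4, -1.4]
grip_width: -0.0
grasp_force: 0.0
```

```bash
python3 look.py w6
python3 - <<'E'
from h import *
w=load("w6"); im=cv2.imread("pics/w6.png",0).astype(float)
for nm,y,h in(("R",-.045,(.0017,.001)),("M",.001,(.0014,-.0003)),("L",.046,(.0003,.0016))):
    # scan the wheel column for the bright fin line
    best=[]
    for k in range(-10,100):
        m=k/10; th=(m-4.5)*.19; 
        pts=[proj(w,[*(O+EX*(h[0]+.064*np.sin(th))+EY*(y+d)),.05+h[1]+.064*np.cos(th)]) for d in(-.004,0,.004)]
        best.append((np.mean([cv2.getRectSubPix(im.astype(np.float32),(1,1),(float(p[0]),float(p[1])))[0,0] for p in pts]),m))
    print(nm,[(round(float(a)),b) for a,b in sorted(best)[-4:]])
E
```

```text
14.25 [43.8 -0.3] [0.53537932 0.15442455 0.22572471] [-0.86352467 -0.38719365 -1.38045683]
[224  82] [410 199]
R [(196, 0.5), (197, 7.6), (197, 7.8), (197, 7.7)]
M [(195, 0.6), (196, 0.5), (196, 7.6), (196, 7.8)]
L [(196, 7.6), (196, 7.9), (197, 7.7), (198, 7.8)]
```

Run:
```python
from h import *
for f,ref in(("w5",(223,83)),("w6",(224,82))):
    w=load(f); im=cv2.imread(f"pics/{f}.png",0).astype(float)
    for nm,u0,v0,h in(("R",212,326,(.0020,.001)),("M",380,141,(.0014,-.0004)),("L",550,366,(.0003,.0016))):
        u=ref[0]+u0/4-.37; vi=int(ref[1]+v0/4); p=im[vi-7:vi+8,int(u)-2:int(u)+3].mean(1)
        k=int(np.argmax(p[2:-2]))+2; q=p[k-1:k+2]-35; v=vi-7+k+(q[2]-q[0])/q.sum()
        print(f,nm,round(u),round(v,2),p[k].round(),round(mark(ang(w,u,v,.064,h)),2))
```

```text
w5 R 276 164.11 194.0 5.86
w5 M 318 117.88 187.0 2.08
w5 L 360 179.26 196.0 7.58
w6 R 277 163.82 194.0 5.92
w6 M 319 116.86 186.0 2.09
w6 L 361 178.37 195.0 7.57
```

{"api": "drive_tool", "payload": {
  "deltas": [
    {"claw": 1,"slide": [0,-0.94,0],"spin": 0},
    {"claw": 1,"slide": [0,-0.94,0],"spin": 0},
    {"claw": 1,"slide": [0,-0.94,0],"spin": 0},
    {"claw": 1,"slide": [0,-0.94,0],"spin": 0},
    {"claw": 1,"slide": [0,-0.94,0],"spin": 0},
    {"claw": 1,"slide": [0,-0.94,0],"spin": 0},
    {"claw": 1,"slide": [0,-0.94,0],"spin": 0},
    {"claw": 1,"slide": [0,-0.94,0],"spin": 0},
    {"claw": 1,"slide": [0,-0.94,0],"spin": 0},
    {"claw": 1,"slide": [0,-0.94,0],"spin": 0},
    {"claw": 1,"slide": [0,-0.94,0],"spin": 0},
    {"claw": 1,"slide": [0,-0.94,0],"spin": 0}
  ]
}}

```text
time: 15.5
tool_pos: [0.5338, -0.1848, 0.2239]
tool_rot: [-0.001, -0.106, 0.994, 0.001]
ft_force: [1.0, -0.3, 0.2]
grip_width: -0.0004
grasp_force: 0.0
```

{"api": "drive_tool", "payload": {
  "deltas": [
    {"claw": 1,"slide": [0,0,-0.6],"spin": 0},
    {"claw": 1,"slide": [0,0,-0.6],"spin": 0},
    {"claw": 1,"slide": [0,0,-0.6],"spin": 0},
    {"claw": 1,"slide": [0,0,0],"spin": 0},
    {"claw": 1,"slide": [0,0,0],"spin": 0}
  ]
}}

```text
time: 16.0
tool_pos: [0.5346, -0.1837, 0.171]
tool_rot: [-0.001, -0.106, 0.994, 0.001]
ft_force: [-0.1, 0.5, -0.2]
grip_width: -0.0001
grasp_force: 0.0
```

Run:
```python
from h import *
s=sense(); print(s["time"],s["tool_pos"],s["ft_force"])
c=snap("side","s7"); w=snap("wrist","w7")
a=cv2.imread("pics/w7.png")[150:300,220:420]; b=cv2.imread("pics/s7.png")[140:240,270:370]
cv2.imwrite("pics/c7.png",np.hstack([cv2.resize(a,(400,300)),cv2.resize(b,(300,300),interpolation=cv2.INTER_CUBIC)]))
```

```text
16.0 [ 0.53456154 -0.18368899  0.17097062] [-0.0958788   0.45866034 -0.23934004]
```

View pics/c7.png

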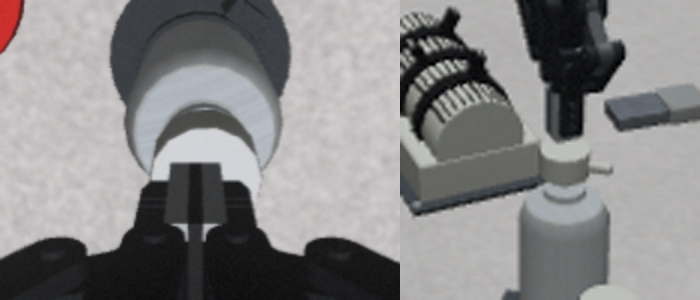

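The tip stands about 10 mm above the cap and within 4 mm of its centre. Now pressing slowly.

{"api": "drive_tool", "payload": {
  "deltas": [
    {"claw": 1,"slide": [0,0.07,-0.1],"spin": 0},
    {"claw": 1,"slide": [0,0,-0.1],"spin": 0},
    {"claw": 1,"slide": [0,0,-0.1],"spin": 0},
    {"claw": 1,"slide": [0,0,-0.1],"spin": 0},
    {"claw": 1,"slide": [0,0,-0.1],"spin": 0},
    {"claw": 1,"slide": [0,0,-0.1],"spin": 0},
    {"claw": 1,"slide": [0,0,0],"spin": 0}
  ]
}}

```text
time: 16.8
tool_pos: [0.5358, -0.1818, 0.1547]
tool_rot: [-0.0, -0.106, 0.994, 0.0]
ft_force: [-3.7, 2.2, 8.2]
grip_width: 0.0003
grasp_force: 3.8
```

{"api": "drive_tool", "payload": {
  "deltas": [
    {"claw": 1,"slide": [0,0,-0.1],"spin": 0},
    {"claw": 1,"slide": [0,0,-0.1],"spin": 0},
    {"claw": 1,"slide": [0,0,0],"spin": 0}
  ]
}}

```text
time: 17.1
tool_pos: [0.536, -0.182, 0.1523]
tool_rot: [-0.0, -0.106, 0.994, -0.0]
ft_force: [-11.5, 5.2, 21.9]
grip_width: -0.0002
grasp_force: 11.3
```

The force has jumped past 10 N, with the tip at 0.182 m (190 − 8 mm), so the cap is fully down. Releasing.

{"api": "drive_tool", "payload": {
  "deltas": [
    {"claw": 1,"slide": [0,0,0.2],"spin": 0},
    {"claw": 1,"slide": [0,0,0.5],"spin": 0},
    {"claw": 1,"slide": [0,0,1],"spin": 0},
    {"claw": 1,"slide": [0,0,1],"spin": 0},
    {"claw": 1,"slide": [0,0,0],"spin": 0},
    {"claw": 1,"slide": [0,0,0],"spin": 0},
    {"claw": 1,"slide": [0,0,0],"spin": 0}
  ]
}}

```text
time: 17.8
tool_pos: [0.535, -0.1815, 0.2275]
tool_rot: [-0.001, -0.106, 0.994, 0.001]
ft_force: [-0.0, 0.4, -0.4]
grip_width: 0.0002
grasp_force: 0.0
```

Run:
```python
from h import *
s=sense(); print(s["time"],s["tool_pos"],s["ft_force"],np.abs(s["dq"]).max())
a=cv2.imread("pics/side0.png"); snap("side","s8"); b=cv2.imread("pics/s8.png")
d=cv2.absdiff(a,b).max(2)[180:240,300:360]; print("cap/jar region changed px rows",np.where((d>40).sum(1)>2)[0]+180)
print(job_done())
```

```text
17.8 [ 0.53495215 -0.18145082  0.22748044] [-0.00941192  0.36198101 -0.36937649] 0.008885654676914293
cap/jar region changed px rows []
the job is handed in; nothing more can be done
None
```

The job is handed in after about 18 s of robot time: the wheels read about 7.0, 2.1 and 5.9 by camera (set to 7-2-6), and the canister cap was then pressed to its stop and sprang back up; I kept the arm clear of the jar, dish and brush but didn't check the dish or brush by camera afterwards.

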